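Slide the batch tag home under its spring clip

ROBOT

A 6-joint arm with a two-finger parallel gripper is mounted at the origin on a cart in front of the work surface, level with it; the furniture and walls round the work are solid. World frame = base frame: x ahead of the robot, y to its left, z up, the work surface at z = 0. Lengths are in m, angles in rad, forces in N, time in s.
With the tool pointing down it reaches from about 0.35 to 0.725 m from the base axis. Payload 6 kg.
Tool frame: the origin (TCP) lies at the very end of the fingers, on their centre line; the grasp point (between the pads) lies 19 mm behind it; z points along the fingers, y is the line along which they close (so a half turn about z gives the same grasp; the last joint's range is limited). The gripper opens to 85 mm and grips with 20 to 120 N. Pads are 22 mm wide; open, the fingers measure 114 mm over their backs; the gripper's body (76 mm by 85 mm) begins 54 mm behind the grasp point. The pads swing forward as they close: fully open they stand 13 mm farther back than shut.
Start: joints at [1.52, 0.04, 0.085, 0, -1.615, -0.334], TCP at [0.225, 0.556, 0.231] pointing down, gripper open.
Joint ranges: [-2.56, 2.56], [-1.29, 2.01], [-1.08, 1.49], [-3.29, 1.98], [-2.81, -0.18], [-2.99, 2.99]. Speed limits (rad/s): [2.57, 2.57, 3.01, 3.14, 3.14, 3.14].

INTERFACE

Orientations are given as [roll, pitch, yaw] about the fixed x, y, z axes, in that order (R = Rz(yaw) Ry(pitch) Rx(roll)).
In Python, from rig import monitor, read_camera, order gives the robot as it stands.
- The arm moves only by the shell command python3 -m handwheel 'ROWS' [OPENING] [FORCE]. ROWS is JSON, a list of rows, each an object with "slide": the shift along the tool's x, y, z in mm, a list of three; "twist": the turn about the tool's z in degrees. A call has exactly 10 rows; each row is the pose to reach, as a shift and turn from the pose commanded when the call began, along the tool's axes at that moment; what a row does not reach only later rows make up. A row lasts 1/10 s, in which the tool goes at most 50 mm and 8.59 degrees, less where a joint would pass 70% of its speed; a pose out of reach is approached as far as the arm can. A call with a gripper value outside its range is refused whole. OPENING is the opening, from 0 (shut) to 1 (fully open), set as the call begins (- or left out, the last holds). The fingers move at their own pace and stop on an object; FORCE is the grip in N (left out, the last holds). Time passes only in rows, so rows that repeat a pose let the fingers close, or fill a call up. It gives the time, the measured TCP pose, the force, the opening and the grip force at its end, in the units of the state.
- monitor.state(): the state, without advancing time (a new reading comes with each control period).
- read_camera(name): name is "scene" or "top"; returns a dict with "color" (480x640x3 uint8, red, green, blue), "intrinsics" (3x3 intrinsics, pixels), "T" (4x4, takes a point from camera to world coordinates). Camera axes: x right, y up, looking along -z (the intrinsics and any distortion apply to the point x, -y, -z); pixel columns grow to the right and rows downward; lengths in m; the calibration is good to about 2 mm. A picture is of the moment at which its call begins. There is no depth.
- order.close_job(): hands the job in; it is judged then, once.
The state is a dict: "clock": time; "qpos": joint angles; "joint_vel": joint speeds; "joint_efforts": joint torques, N m; "position": TCP position; "tcp_rot": TCP orientation; "contact_force": force on the tool from outside, world axes, zero at the start; "ft_torque": the same for the moment, N m; "grip_width": opening from 0.0 (shut) to 1.0 (fully open); "gripper_force": force on a finger pad.
Only numpy, scipy, OpenCV 4.12 (cv2) and the standard library are available. Lean on these libraries where they do the work, as an engineer would, in place of code of your own. Each camera call takes 0.05 s, during which the arm holds its last target. There are 200 camera calls.

TASK

Load the green batch tag into its holder: with one fingertip press the yellow bar of the spring clip down and hold it down so that the black jaw stays raised, and meanwhile with the other fingertip push the tag forward by its upright lip, under the jaw, until its front edge meets the end stop. Then let go of everything so that the jaw springs back onto the tag and holds it. Only press and push: do not lift the tag, and leave the other things on the table where they stand.

Things in the scene. Friction and masses are not known exactly. Their poses are not given: they have to be found in the camera images.
- holder: Steel tag holder screwed to the table. Origin on the table surface; +x is the direction in which the tag is pushed, +y to its left, z up. Base block spans x -75 to +62, y -55 to +22 mm; its top (the deck) is at z 14. On it a channel 42 mm wide runs along x, centred on y -24 mm, between two dark rails 4 mm high, closed at the far end by a dark stop 9 mm high.
- clip (a joint): Spring clip, a see-saw on the hinge tube, rad: 0 = shut (as found), grows as the yellow bar is pressed down, stop at 0.34. The spring always pushes it shut: about 3.5 N on the bar to start, 5.5 N to hold it fully down. Above about 0.17 the jaw lets the 5 mm tag pass; about 0.27 is a good place to hold it. Resting on the tag it reads about 0.14.
- bar (a point): Middle of the top of the clip's yellow round bar, 8 mm thick, 80 mm long along the holder's x. In the holder frame at x -23.5, y +36 mm; z 31 mm shut, about 23 at 0.27 rad, 21 at the stop. A fingertip can slide along the bar while pressing. The bar and the lip's middle lie 60 mm apart across the push direction, so open fingers can stand one over each, the hinge tube between them.
- lip (a point): Top of the rear face of the tag's upright lip, mid width: push it toward the holder's +x. Lip 6 mm thick, 30 mm wide, its top 18.5 mm above the deck (z 32.5 mm in the holder frame), so a fingertip that holds the bar down at z 23 overlaps it by 9 mm and clears the plate (top at z 19). The tag starts short of the jaw, home is 24 to 40 mm ahead.
- tag_front (a point): Middle of the tag's front edge, half-way up its thickness; 70 mm ahead of the lip's rear face. Home = at the end stop.
- stop (a point): Middle of the end stop's inner face, at the height of the tag's middle.
- tag: The tag: a green plastic plate 70 x 40 x 5 mm with a white panel and a lip at its rear end, loose in the channel, about 40 g. Origin at the centre of its underside; x toward its front edge.
- cup: Bystander: small clear measuring cup, 55 mm across, 40 mm tall; origin under its centre. Leave alone.
- timer: Bystander: white dial timer, 66 x 66 x 38 mm; origin under its centre. Leave alone.
- label_roll: Bystander: roll of white labels lying flat, 70 x 77 x 28 mm; origin under its centre. Leave alone.
- marker: Bystander: blue and white marker pen, 17 x 135 x 16 mm, long along its y; origin under its centre. Leave alone.
- tie_bundle: Bystander: bundle of gold ties with a red band, 14 x 96 x 14 mm, long along its y; origin under its centre. Leave alone.
- hinge (a point): Point on the axis of the clip's hinge tube (8 mm thick, along the holder's x); in the holder frame at x -23.5, y +6, z 28 mm. Tube top at z 32 mm; lugs at both ends (x -68 and +58 mm, tops at z 30 mm). It lies midway between the bar and the lip.
- jaw (a point): Centre of the underside of the clip's black jaw foot, 16 mm long in x, 18 mm wide; in the holder frame it spans x +33 to +49 and y -22 to -40 mm, and when shut is 1 mm above the deck, so that the tag cannot enter.
Not all that is in view belongs to the job. Several things have the shape of the holder; the one meant has the colours described above.

How it is judged:
On the way, in this order (a step that is already met when the one before it is completed fails the run):
1. a finger holds the clip down, jaw raised, with the tag still short of the jaw (value of joint clip above 0.16 rad and contact force between the fingers and clip above 0.5 N and x of tag_front in the frame of holder below 0.036 m), for 0.1 s.
2. the tag is pushed under the jaw by a finger while a finger holds the clip down (value of joint clip above 0.14 rad and contact force between the fingers and clip above 0.5 N and contact force between the fingers and tag above 0.02 N and x of tag_front in the frame of holder above 0.038 m).
At the end, for the whole second after the job is handed in: The tag lies flat in the channel, its front edge within 5 mm of the end stop (tilt under 0.06 rad, square to the holder within 0.1 rad), at rest; the clip has sprung back and its jaw presses on the tag (clip between 0.08 and 0.2 rad, more than 1 N); the robot touches nothing (horizontal distance between tag_front and stop below 0.005 m and angle between the x axis of tag and the x axis of holder, either way round below 0.1 rad and angle between tag's own z axis and vertical below 0.06 rad and value of joint clip between 0.08 and 0.2 rad and contact force between clip and tag above 1 N and linear speed of tag below 0.01 m/s).
It fails at once if the tag is lifted more than 6 mm off the deck or tipped up (height (world z) of tag above 0.02 m or angle between tag's own z axis and vertical above 0.2 rad).
It fails at once if a bystander is moved by more than 20 mm (distance of any of cup, timer, label_roll, marker, tie_bundle from where it was at the start of the episode above 0.02 m).
It also fails if it takes over 32 s, if anything falls off the work surface, if the arm or the gripper's body presses on something with over 40 N, if the wrist force passes 120 N, or if a joint passes its speed limit or range.

## Working session

There is one attempt and no reset: what is moved stays moved. The work goes in short steps, Python scripts to look and compute and a shell command to move; the robot and the scene stay as the last step left them, time stands still between calls to the robot, and variables do not carry over. Pictures are saved under pics/ and viewed, at most 10 in all, crops included, and the job is handed in when it is done.

```bash
mkdir -p pics; python3 - <<'E'
from rig import monitor, read_camera
import cv2,numpy as np
for n in("scene","top"):
    c=read_camera(n); cv2.imwrite(f"pics/{n}0.png",c["color"][:,:,::-1]); np.savez(f"{n}0.npz",**c); print(n,c["intrinsics"].round(1).tolist(),c["T"].round(4).tolist(),[k for k in c])
print(monitor.state())
E
```

```text
scene [[513.6, 0.0, 321.8], [0.0, 513.6, 242.2], [0.0, 0.0, 1.0]] [[0.7664, 0.2633, -0.586, -0.2225], [-0.6423, 0.2948, -0.7075, -0.8407], [-0.0135, 0.9186, 0.395, 0.5451], [0.0, 0.0, 0.0, 1.0]] ['color', 'intrinsics', 'T']
top [[594.3, 0.0, 317.8], [0.0, 594.3, 248.3], [0.0, 0.0, 1.0]] [[0.0056, 0.982, -0.189, 0.2285], [-1.0, 0.004, -0.0091, 0.0153], [-0.0082, 0.189, 0.9819, 1.2473], [0.0, 0.0, 0.0, 1.0]] ['color', 'intrinsics', 'T']
{'clock': 0.1, 'qpos': array([ 1.51968224e+00,  4.07879458e-02,  8.39008672e-02, -4.11060008e-04,
       -1.61551932e+00, -3.33705066e-01]), 'joint_vel': array([ 0.0002326 , -0.00136   ,  0.00299818,  0.00086209, -0.00110552,
        0.00061681]), 'joint_efforts': array([-5.57821724e-03, -3.69351840e+01,  3.48284948e+01,  6.95181057e+00,
       -4.53506451e-03, -1.38312998e-06]), 'position': array([0.22505176, 0.55586699, 0.23035228]), 'tcp_rot': array([ 3.13993689e+00, -1.39346571e-04, -3.84800995e-01]), 'contact_force': array([-0.16931586,  0.24961121, -0.04611025]), 'ft_torque': array([-0.00057089,  0.00987544,  0.00530796]), 'gripper_force': 0.0, 'grip_width': 1.0036940379584123}
```

View pics/top0.png

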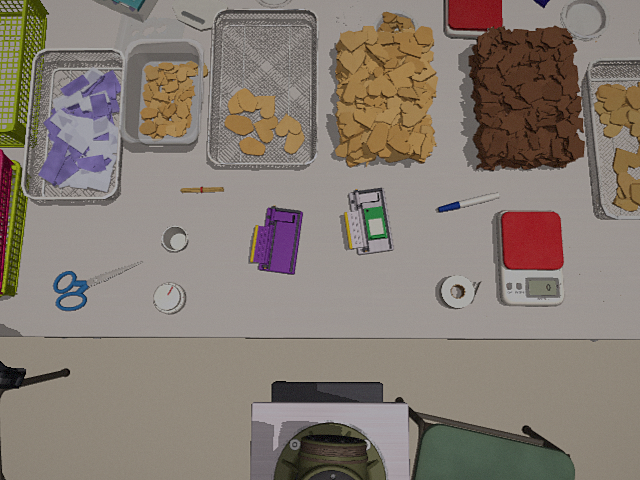

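View pics/scene0.png

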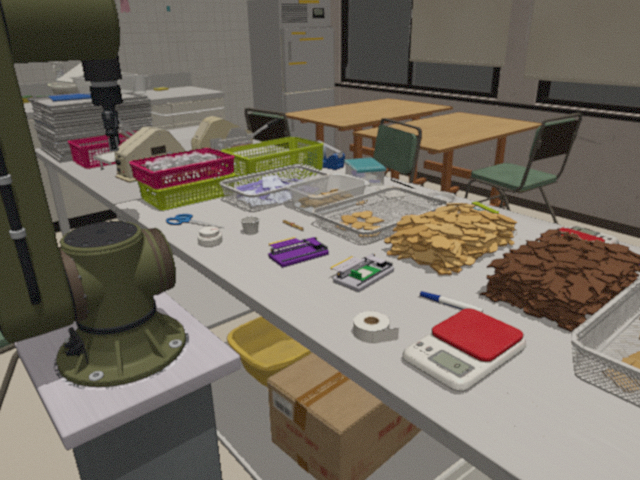

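The top view shows the steel holder at about (370,220), with the yellow bar at (349,230) on its left and the green tag at (376,222). The purple one at (277,240) is a decoy. Next I'll zoom in on the steel holder.

```bash
cat > h.py <<'E'
import numpy as np,cv2
def load(n): return dict(np.load(n))
def ray(c,u,v):
    d=np.linalg.inv(c["intrinsics"])@[u,v,1]; d=np.array([d[0],-d[1],-d[2]])
    return c["T"][:3,3],c["T"][:3,:3]@d
def onz(c,u,v,z):
    o,d=ray(c,u,v); return o+d*(z-o[2])/d[2]
def proj(c,p):
    q=np.linalg.inv(c["T"])@np.r_[p,1]; w=c["intrinsics"]@[q[0],-q[1],-q[2]]; return w[:2]/w[2]
E
python3 - <<'E'
from h import *
c=load("top0.npz"); s=load("scene0.npz")
print(proj(c,[.225,.556,.23]),proj(s,[.225,.556,.23]))
a=cv2.resize(c["color"][180:260,335:405],None,fx=7,fy=7,interpolation=cv2.INTER_CUBIC)[:,:,::-1]
cv2.imwrite("pics/topcrop.png",a)
def masks(c,x0,y0,x1,y1):
    im=c["color"][y0:y1,x0:x1]; h=cv2.cvtColor(np.ascontiguousarray(im),cv2.COLOR_RGB2HSV)
    for n,lo,hi in(("yellow",(20,90,90),(35,255,255)),("green",(45,120,50),(85,255,255))):
        m=cv2.inRange(h,lo,hi); k,l,st,ce=cv2.connectedComponentsWithStats(m)
        i=1+np.argmax(st[1:,4]); p=np.argwhere(l==i)[:,::-1].astype(np.float32)
        r=cv2.minAreaRect(p); print(n,st[i],ce[i]+[x0,y0],(cv2.boxPoints(r)+[x0,y0]).round(1).tolist())
masks(c,335,180,405,260); masks(s,325,250,400,295)
E
```

```text
[  2.39698595 362.98963728] [116.44532256 152.47465743]
yellow [  9  32   9  37 123] [347.72357724 229.99186992] [[343.2, 212.3], [346.5, 211.8], [352.3, 248.0], [349.0, 248.5]]
green [ 29  26  23  34 335] [374.36716418 220.10447761] [[363.3, 208.7], [382.0, 205.7], [386.9, 236.9], [368.2, 239.8]]
yellow [ 6  6 21 13 30] [340.63333333 262.03333333] [[330.4, 266.9], [350.8, 255.7], [351.4, 256.8], [331.0, 268.0]]
green [ 25  15  30  16 140] [363.54285714 272.50714286] [[348.7, 271.1], [376.3, 261.9], [380.3, 273.9], [352.7, 283.1]]
```

View pics/topcrop.png

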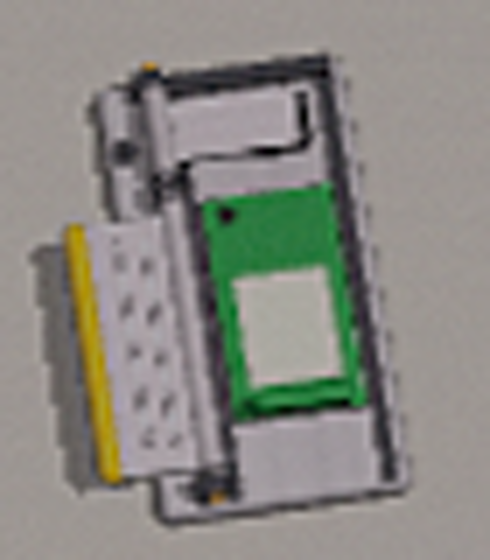

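```bash
python3 - <<'E'
from h import *
c=load("top0.npz"); s=load("scene0.npz")
a=onz(c,350.65,248.2,.028);b=onz(c,344.85,212.05,.028);m=onz(c,347.72,229.99,.028)
print("bar",a,b,m,np.linalg.norm(b-a),np.degrees(np.arctan2(*(b-a)[1::-1])))
# deck corners of tag
f=[onz(c,*p,.019) for p in((363.3,208.7),(382.,205.7))]; print("front",f,(f[0]+f[1])/2, np.linalg.norm(f[0]-f[1]))
r=[onz(c,*p,.0325) for p in((368.2,239.8),(386.9,236.9))]; print("rear",(r[0]+r[1])/2)
# holder base corners from crop (px/7+offset)
for n,(x,y),z in(("RL",(165,522),0.005),("RR",(408,490),.014),("FR",(333,55),.023),("FL",(100,95),.014)):
    print(n,onz(c,335+x/7,180+y/7,z))
yaw=np.arctan2(*(b-a)[1::-1])
R=np.array([[np.cos(yaw),-np.sin(yaw)],[np.sin(yaw),np.cos(yaw)]])
o=m[:2]-R@[-.0235,.036]; print("origin",o,yaw)
for n,p in(("front",(f[0]+f[1])/2),("rear",(r[0]+r[1])/2)): print(n,R.T@(p[:2]-o))
# cross-view of bar centre
o1,d1=ray(c,347.72,230);o2,d2=ray(s,340.63,262.03)
t=np.linalg.lstsq(np.c_[d1,-d2],o2-o1,rcond=None)[0];print("tri",o1+d1*t[0],o2+d2*t[1])
E
```

```text
bar [ 0.46369783 -0.04208648  0.028     ] [ 0.54145971 -0.03020905  0.028     ] [ 0.50263864 -0.03612109  0.028     ] 0.07866373919622406 8.684298145091487
front [array([ 0.55126503, -0.06986826,  0.019     ]), array([ 0.55800367, -0.10977851,  0.019     ])] [ 0.55463435 -0.08982339  0.019     ] 0.040475145301881614
rear [ 0.48399184 -0.09809192  0.0325    ]
RL [ 0.45442485 -0.05991611  0.005     ]
RR [ 0.4628953  -0.13265369  0.014     ]
FR [ 0.59632895 -0.11117411  0.023     ]
FL [ 0.58603983 -0.04039056  0.014     ]
origin [ 0.53130486 -0.0681601 ] 0.1515695958566827
front [ 0.01979109 -0.02493745]
rear [-0.05128999 -0.02244487]
tri [ 0.50235578 -0.03607195  0.02916233] [ 0.50083901 -0.03495897  0.02877433]
```

```bash
python3 -m handwheel '[{"slide":[15,16,0],"twist":-2},{"slide":[45,48,0],"twist":-5},{"slide":[80,86,10],"twist":-9},{"slide":[115,123,20],"twist":-13},{"slide":[150,161,30],"twist":-17},{"slide":[184,198,40],"twist":-21},{"slide":[218,234,50],"twist":-25},{"slide":[250,269,60],"twist":-28},{"slide":[275,295,60],"twist":-30},{"slide":[285,306,60],"twist":-31}]' 0.53 20; python3 -c "
from rig import monitor;s=monitor.state();print(s['position'],s['tcp_rot'],s['qpos'])"
```

```text
clock: 1.1
position: [0.3749, 0.1624, 0.1709]
tcp_rot: [3.141, 0.0, 0.155]
contact_force: [1.2, 0.8, 0.5]
grip_width: 0.533
gripper_force: 0.0
[0.37490068 0.16243    0.17087229] [3.14108227e+00 2.44266544e-04 1.54663326e-01] [ 9.10770055e-01 -5.03276656e-01 -4.78941596e-01  2.03783295e-04
 -1.59565926e+00  8.14694673e-01]
```

```bash
python3 -m handwheel '[{"slide":[4,16,0],"twist":0},{"slide":[12,50,5],"twist":0},{"slide":[20,90,15],"twist":0},{"slide":[28,130,30],"twist":0},{"slide":[36,170,45],"twist":0},{"slide":[44,205,60],"twist":0},{"slide":[50,232,72],"twist":0},{"slide":[52,243,79],"twist":0},{"slide":[52.7,245.5,80],"twist":0},{"slide":[52.7,245.5,80],"twist":0}]'; python3 - <<'E'
from rig import monitor, read_camera
from h import *
s=monitor.state();print(s['position'],s['tcp_rot'],s['contact_force'])
for n in("scene","top"):
    c=read_camera(n); np.savez(f"{n}1.npz",**c)
    u=proj(c,s['position']);print(n,u)
    x,y=int(u[0])-60,int(u[1])-50
    cv2.imwrite(f"pics/{n}1.png",cv2.resize(c["color"][y:y+100,x:x+130],None,fx=6,fy=6,interpolation=cv2.INTER_CUBIC)[:,:,::-1]);print(x,y)
E
```

```text
clock: 2.1
position: [0.4647, -0.0686, 0.0914]
tcp_rot: [3.141, 0.0, 0.156]
contact_force: [-0.9, 0.4, 0.3]
grip_width: 0.529
gripper_force: 0.0
[ 0.46467273 -0.06855478  0.09136854] [3.14147599e+00 3.20959222e-04 1.56076466e-01] [-0.93786841  0.42590805  0.26754232]
scene [338.61026373 245.92594942]
278 195
top [365.47113373 241.72554517]
305 191
```

View pics/scene1.png

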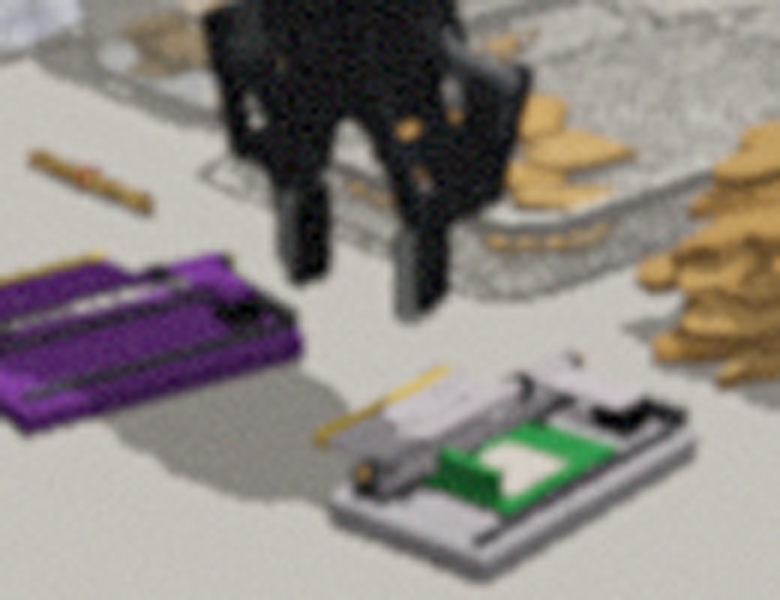

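The scene view shows both fingertips, at about pixels (329,242) and (348,248), above the holder. They line up along the holder's cross direction. Checking their spacing:

```bash
python3 - <<'E'
from rig import monitor
from h import *
c=load("scene1.npz");a,b=[onz(c,278+x/6,195+y/6,.093) for x,y in((305,282),(420,320))]
print(a,b,np.linalg.norm(a-b),(a+b)/2)
s=monitor.state();p=s['position'];print(p,s['contact_force'])
x=np.array([np.cos(.155),np.sin(.155)]);y=np.array([-x[1],x[0]])
for sg in(1,-1): print(proj(c,np.r_[p[:2]+sg*.03*y,p[2]]))
E
```

```text
[ 0.46042436 -0.04057198  0.093     ] [ 0.46874028 -0.09453144  0.093     ] 0.05459649985232867 [ 0.46458232 -0.06755171  0.093     ]
[ 0.46500485 -0.06790422  0.09209775] [ 0.45856862  0.55938968 -0.20798394]
[328.14550433 242.07271879]
[349.24787778 249.02541082]
```

```bash
python3 -m handwheel '[{"slide":[0,2,5],"twist":0},{"slide":[-0.5,3,15],"twist":0},{"slide":[-0.8,4,27],"twist":0},{"slide":[-0.8,4,38],"twist":0},{"slide":[-0.8,4,46],"twist":0},{"slide":[-0.8,4,50],"twist":0},{"slide":[-0.8,4,51],"twist":0},{"slide":[-0.8,4,51],"twist":0},{"slide":[-0.8,4,51],"twist":0},{"slide":[-0.8,4,51],"twist":0}]' 0.57; python3 - <<'E'
from rig import monitor, read_camera
from h import *
s=monitor.state();print(s['position'],s['tcp_rot'],s['contact_force'])
c=read_camera("scene"); np.savez("scene2.npz",**c)
cv2.imwrite("pics/scene2.png",cv2.resize(c["color"][220:300,300:400],None,fx=7,fy=7,interpolation=cv2.INTER_CUBIC)[:,:,::-1])
E
```

```text
clock: 3.2
position: [0.4649, -0.0729, 0.0408]
tcp_rot: [3.141, -0.001, 0.156]
contact_force: [0.3, 0.7, -0.5]
grip_width: 0.569
gripper_force: 0.0
[ 0.46487346 -0.07287805  0.04078538] [ 3.14144168e+00 -7.85190207e-04  1.56245090e-01] [ 0.34372617  0.68340972 -0.51238559]
```

View pics/scene2.png

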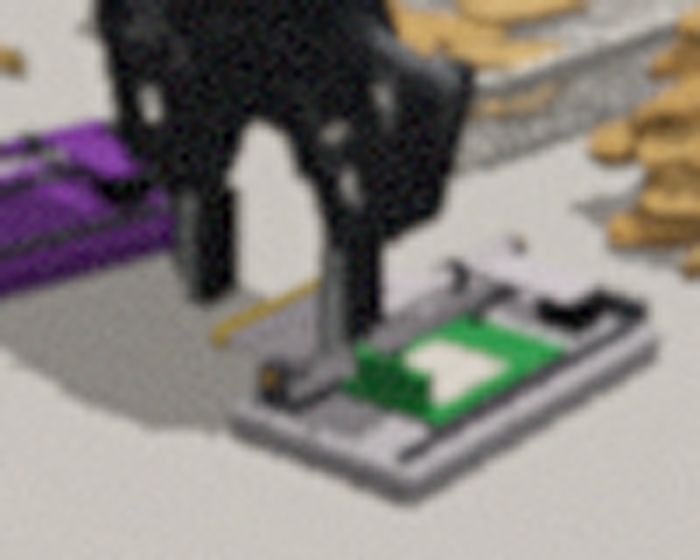

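The scene crop shows the left tip at about crop (205,300) near the bar's rear end (218,340). The right tip at (350,335) is behind the lip, whose top edge runs from (355,350) to (432,385). I'll check the offsets in this same view by casting rays.

```bash
python3 - <<'E'
from h import *
from scipy.optimize import least_squares
c=load("scene2.npz"); t=load("top0.npz")
px=lambda p:(300+p[0]/7,220+p[1]/7)
y=.156;x=np.array([np.cos(y),np.sin(y),0]);yy=np.array([-x[1],x[0],0]);P=np.array([.4649,-.0729,.0])
obs=np.array([px(p) for p in((178,288),(200,303),(238,285),(322,325),(345,340),(380,320))])
def f(q):
    dx,dy,z,sep,th=q;r=[]
    for sg in(1,-1):
        for a,b in((-11,th/2),(-11,-th/2),(11,-th/2)):
            r.append(proj(c,P+x*(dx+a)/1e3+yy*(dy+sg*sep/2+b)/1e3+[0,0,z/1e3]))
    return np.r_[(np.array(r)-obs).ravel(), .1*dx,.1*dy, (th-14)*.3]
s=least_squares(f,[0,0,42,58,14]);print("dx dy z sep th",s.x.round(1),np.abs(s.fun[:12]).max())
o=P.copy()
def loc(p): d=p-o; return (1e3*np.array([d@x,d@yy,p[2]])).round(1)
print("bar rear end scene",loc(onz(c,*px((218,338)),.028)),"bar mid top",loc(np.array([.50264,-.03612,.028])), "bar rear top",loc(np.array([.4637,-.0421,.028])))
print("lip top corners scene",loc(onz(c,*px((355,350)),.0325)),loc(onz(c,*px((432,382)),.0325)))
print("lip mid top",loc(np.array([.48399,-.09809,.0325])))
E
```

```text
dx dy z sep th [ 1.2  1.3 49.3 56.9 10.7] 1.6791486756496852
bar rear end scene [ 3.3 28.7 28. ] bar mid top [43.  30.5 28. ] bar rear top [ 3.6 30.6 28. ]
lip top corners scene [ 17.6 -16.6  32.5] [ 15.2 -49.2  32.5]
lip mid top [ 14.9 -27.9  32.5]
```

```bash
python3 -m handwheel '[{"slide":[0,1,2],"twist":0},{"slide":[0,1,4],"twist":0},{"slide":[0,1,6],"twist":0},{"slide":[0,1,8],"twist":0},{"slide":[0,1,10],"twist":0},{"slide":[0,1,11],"twist":0},{"slide":[0,1,11],"twist":0},{"slide":[0,1,11],"twist":0},{"slide":[0,1,11],"twist":0},{"slide":[0,1,11],"twist":0}]' 0.60
```

```text
clock: 4.25
position: [0.4648, -0.0739, 0.0294]
tcp_rot: [3.142, -0.0, 0.156]
contact_force: [0.9, 1.1, 0.3]
grip_width: 0.598
gripper_force: 0.0
```

```bash
python3 -m handwheel '[{"slide":[0,0,1],"twist":0},{"slide":[0,0,2],"twist":0},{"slide":[0,0,3],"twist":0},{"slide":[0,0,4],"twist":0},{"slide":[0,0,4],"twist":0},{"slide":[0,0,4],"twist":0},{"slide":[0,0,4],"twist":0},{"slide":[0,0,4],"twist":0},{"slide":[0,0,4],"twist":0},{"slide":[0,0,4],"twist":0}]'
```

```text
clock: 5.25
position: [0.4649, -0.0739, 0.0254]
tcp_rot: [3.142, -0.0, 0.156]
contact_force: [-0.2, 0.6, 4.2]
grip_width: 0.603
gripper_force: 1.9
```

```bash
python3 -m handwheel '[{"slide":[0,0,1],"twist":0},{"slide":[0,0,2],"twist":0},{"slide":[0,0,3],"twist":0},{"slide":[0,0,4],"twist":0},{"slide":[0,0,5],"twist":0},{"slide":[0,0,6],"twist":0},{"slide":[0,0,7],"twist":0},{"slide":[0,0,7],"twist":0},{"slide":[0,0,7],"twist":0},{"slide":[0,0,7],"twist":0}]'; python3 - <<'E'
from rig import monitor, read_camera
from h import *
s=monitor.state();print(s['position'],s['contact_force'],s['ft_torque'])
c=read_camera("scene"); np.savez("scene3.npz",**c)
cv2.imwrite("pics/scene3.png",cv2.resize(c["color"][220:300,300:400],None,fx=7,fy=7,interpolation=cv2.INTER_CUBIC)[:,:,::-1])
E
```

```text
clock: 6.25
position: [0.4649, -0.0742, 0.0186]
tcp_rot: [3.141, -0.0, 0.156]
contact_force: [0.0, -0.3, 6.2]
grip_width: 0.597
gripper_force: 2.7
[ 0.46493255 -0.07418793  0.01858223] [ 0.04747633 -0.28570478  6.2154918 ] [-0.16180092  0.11596521  0.00704739]
```

View pics/scene3.png

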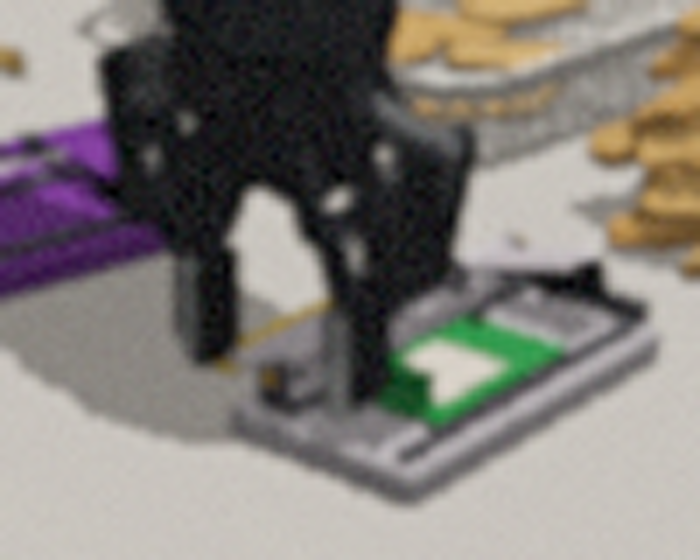

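The bar is down and the jaw raised (crop 600,280), with the right finger just behind the lip (crop 385,390). Now I'll push.

```bash
python3 -m handwheel '[{"slide":[2,0,0],"twist":0},{"slide":[4,0,0],"twist":0},{"slide":[7,0,0],"twist":0},{"slide":[10,0,0],"twist":0},{"slide":[13,0,0],"twist":0},{"slide":[16,0,0],"twist":0},{"slide":[19,0,0],"twist":0},{"slide":[22,0,0],"twist":0},{"slide":[25,0,0],"twist":0},{"slide":[28,0,0],"twist":0}]'
```

```text
clock: 7.3
position: [0.4911, -0.07, 0.0178]
tcp_rot: [3.141, 0.004, 0.156]
contact_force: [-4.9, -1.7, 5.9]
grip_width: 0.601
gripper_force: 3.1
```

```bash
python3 -m handwheel '[{"slide":[0.5,0,0],"twist":0},{"slide":[1,0,0],"twist":0},{"slide":[1.5,0,0],"twist":0},{"slide":[2,0,0],"twist":0},{"slide":[2.5,0,0],"twist":0},{"slide":[3,0,0],"twist":0},{"slide":[3.5,0,0],"twist":0},{"slide":[4,0,0],"twist":0},{"slide":[4,0,0],"twist":0},{"slide":[4,0,0],"twist":0}]'; python3 - <<'E'
from rig import monitor, read_camera
from h import *
s=monitor.state();print(s['position'],s['contact_force'],s['ft_torque'])
c=read_camera("scene"); np.savez("scene4.npz",**c)
cv2.imwrite("pics/scene4.png",cv2.resize(c["color"][220:300,300:400],None,fx=7,fy=7,interpolation=cv2.INTER_CUBIC)[:,:,::-1])
E
```

```text
clock: 8.3
position: [0.4951, -0.0694, 0.0178]
tcp_rot: [3.141, 0.003, 0.156]
contact_force: [-3.5, -0.8, 6.5]
grip_width: 0.595
gripper_force: 2.8
[ 0.4951381  -0.06939247  0.01778571] [-3.47027922 -0.77486627  6.45559009] [-0.10120813  1.37409907  0.1223072 ]
```

View pics/scene4.png

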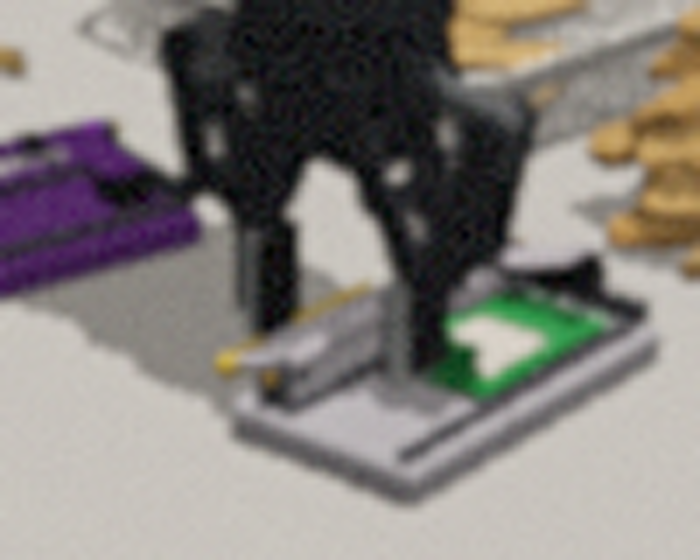

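The tag is under the raised jaw, with its front edge at about crop (600,315), still short of the stop (640,305). I'll keep pushing slowly.

```bash
python3 -m handwheel '[{"slide":[0.5,0,0],"twist":0},{"slide":[1,0,0],"twist":0},{"slide":[1.5,0,0],"twist":0},{"slide":[2,0,0],"twist":0},{"slide":[2.5,0,0],"twist":0},{"slide":[3,0,0],"twist":0},{"slide":[3.5,0,0],"twist":0},{"slide":[4,0,0],"twist":0},{"slide":[4,0,0],"twist":0},{"slide":[4,0,0],"twist":0}]'
```

```text
clock: 9.35
position: [0.4991, -0.0688, 0.0178]
tcp_rot: [3.141, 0.003, 0.156]
contact_force: [-4.6, -0.3, 5.5]
grip_width: 0.599
gripper_force: 2.8
```

```bash
python3 -m handwheel '[{"slide":[0.5,0,0],"twist":0},{"slide":[1,0,0],"twist":0},{"slide":[1.5,0,0],"twist":0},{"slide":[2,0,0],"twist":0},{"slide":[2.5,0,0],"twist":0},{"slide":[3,0,0],"twist":0},{"slide":[3,0,0],"twist":0},{"slide":[3,0,0],"twist":0},{"slide":[3,0,0],"twist":0},{"slide":[3,0,0],"twist":0}]'
```

```text
clock: 10.35
position: [0.502, -0.0683, 0.0178]
tcp_rot: [3.141, 0.003, 0.156]
contact_force: [-3.4, -0.6, 5.8]
grip_width: 0.595
gripper_force: 2.8
```

```bash
python3 -m handwheel '[{"slide":[0.5,0,0],"twist":0},{"slide":[1,0,0],"twist":0},{"slide":[1.5,0,0],"twist":0},{"slide":[2,0,0],"twist":0},{"slide":[2.5,0,0],"twist":0},{"slide":[3,0,0],"twist":0},{"slide":[3,0,0],"twist":0},{"slide":[3,0,0],"twist":0},{"slide":[3,0,0],"twist":0},{"slide":[3,0,0],"twist":0}]'
```

```text
clock: 11.35
position: [0.5045, -0.068, 0.0177]
tcp_rot: [3.141, 0.004, 0.156]
contact_force: [-5.4, 0.1, 6.3]
grip_width: 0.598
gripper_force: 3.7
```

```bash
python3 - <<'E'
from rig import monitor, read_camera
from h import *
c=read_camera("scene")
cv2.imwrite("pics/scene5.png",cv2.resize(c["color"][240:290,340:400],None,fx=12,fy=12,interpolation=cv2.INTER_CUBIC)[:,:,::-1])
E
```

```text
(no output)
```

View pics/scene5.png

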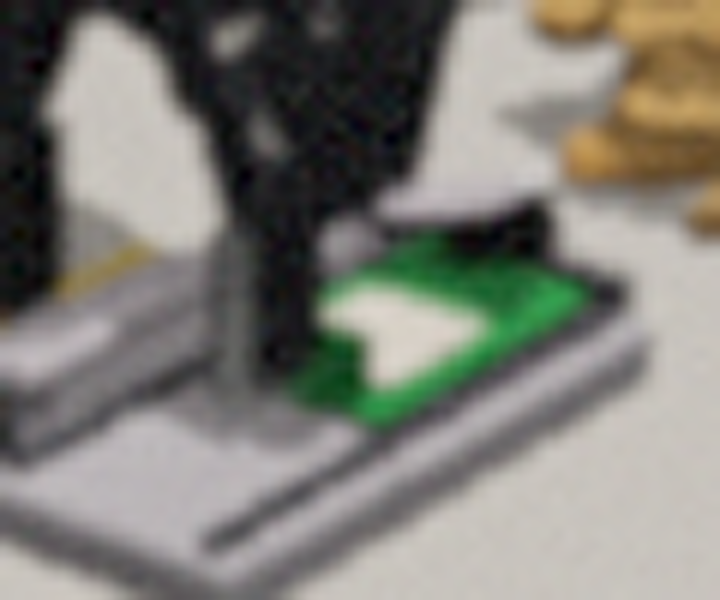

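The tag's front edge meets, or nearly meets, the dark stop at about crop (590,290). A small further push will confirm the contact.

```bash
python3 -m handwheel '[{"slide":[0.5,0,0],"twist":0},{"slide":[1,0,0],"twist":0},{"slide":[1.5,0,0],"twist":0},{"slide":[2,0,0],"twist":0},{"slide":[2,0,0],"twist":0},{"slide":[2,0,0],"twist":0},{"slide":[2,0,0],"twist":0},{"slide":[2,0,0],"twist":0},{"slide":[2,0,0],"twist":0},{"slide":[2,0,0],"twist":0}]'
```

```text
clock: 12.4
position: [0.5047, -0.068, 0.0176]
tcp_rot: [3.141, 0.009, 0.156]
contact_force: [-15.0, 0.4, 13.4]
grip_width: 0.595
gripper_force: 7.9
```

The tag is against the stop: the push force is 15 N and it no longer moves. I'll back off the lip and then rise.

```bash
python3 -m handwheel '[{"slide":[-2,0,0],"twist":0},{"slide":[-4,0,0],"twist":0},{"slide":[-6,0,0],"twist":0},{"slide":[-6,0,0],"twist":0},{"slide":[-6,0,-2],"twist":0},{"slide":[-6,0,-5],"twist":0},{"slide":[-6,0,-9],"twist":0},{"slide":[-6,0,-15],"twist":0},{"slide":[-6,0,-25],"twist":0},{"slide":[-6,0,-40],"twist":0}]' && python3 -m handwheel '[{"slide":[-20,0,-15],"twist":0},{"slide":[-40,0,-40],"twist":0},{"slide":[-60,0,-65],"twist":0},{"slide":[-70,0,-85],"twist":0},{"slide":[-75,0,-95],"twist":0},{"slide":[-75,0,-100],"twist":0},{"slide":[-75,0,-100],"twist":0},{"slide":[-75,0,-100],"twist":0},{"slide":[-75,0,-100],"twist":0},{"slide":[-75,0,-100],"twist":0}]'; python3 - <<'E'
from rig import monitor, read_camera
from h import *
print(monitor.state()['contact_force'])
c=read_camera("scene");t=read_camera("top")
a=cv2.resize(c["color"][240:300,330:400],(560,480),interpolation=cv2.INTER_CUBIC)
b=cv2.resize(t["color"][180:260,335:370+5],(240,480),interpolation=cv2.INTER_CUBIC) if 0 else cv2.resize(t["color"][180:260,340:380],(240,480),interpolation=cv2.INTER_CUBIC)
cv2.imwrite("pics/final.png",np.hstack([a,b])[:,:,::-1])
E
```

```text
clock: 13.4
position: [0.5013, -0.0682, 0.0582]
tcp_rot: [3.142, 0.003, 0.156]
contact_force: [0.6, 0.6, 0.1]
grip_width: 0.601
gripper_force: 0.0
clock: 14.4
position: [0.428, -0.0797, 0.1574]
tcp_rot: [3.141, 0.002, 0.156]
contact_force: [-0.1, -0.5, 0.1]
grip_width: 0.599
gripper_force: 0.0
[-0.13917096 -0.50334313  0.14107643]
```

View pics/final.png

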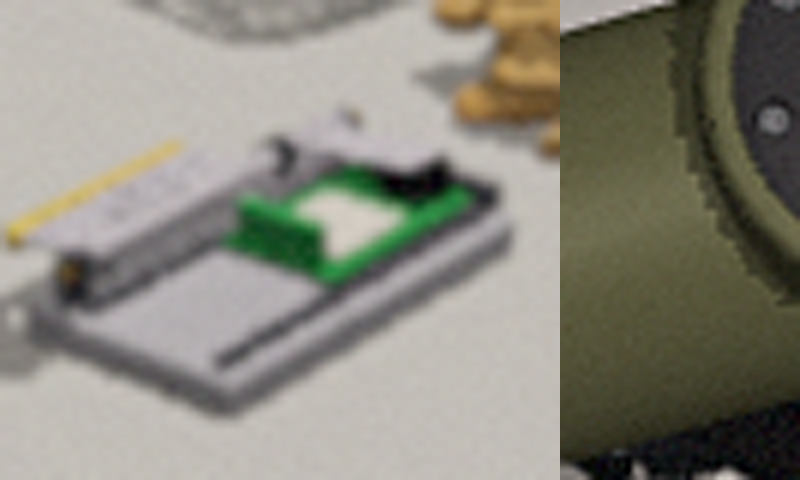

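The tag lies flat with its front edge at the stop (crop 475,195), and the jaw is resting on it (crop 410,180). The arm is clear, so I'm handing in.

```bash
python3 -c "
from rig import order;print(order.close_job())"
```

```text
the job is handed in; nothing more can be done
None
```

The job is handed in at about 14.5 s on the robot's clock: the tag was pushed under the raised jaw to the end stop, the clip released onto it, and the arm backed clear; the hand-in returned no verdict.

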